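Chuck the punch and set the depth stop

TASK

Set up the punch fixture: turn the chuck's ribbed sleeve clockwise (seen from above) as far as it goes, so that its three jaws grip the punch firmly, and let go of it. Then turn the depth stop's black lobed knob clockwise until it seats, back it off a quarter turn, and finish still holding the knob there, gripped between the fingers and still, so that the lock nut can be tightened. Leave the punch upright in its chuck and the other things on the machine where they are.

Things in the scene. Friction and masses are not known exactly. Their poses are not given: they have to be found in the camera images.
- fixture_plate: Aluminium plate, 210 x 96 x 12 mm, fixed on the cabinet top; origin at the centre of its underside, x along its length. The chuck stands 62 mm from its centre towards one end, the depth stop 62 mm towards the other; which is at which end varies.
- sleeve_grip (a point): Centre of the chuck's round grey sleeve with dark ribs (56 mm diameter, 32 mm high, axis vertical): on the axis, half-way up, where it is gripped across from above. The blue square foot ends 36 mm below this point, a thinner neck (42 mm diameter) is between. Above the sleeve are a fixed steel face (45 mm diameter, to 22 mm above this point), the jaws (within 27 mm of the axis, to 34 mm above it) and the punch (to 47 mm above it).
- chuck_sleeve (a joint): Turn of the chuck sleeve, rad: 0 = jaws fully open, grows clockwise seen from above, as the jaws close; hard stop at 1.6. Starts between 0 and 0.6. Each jaw moves in 2.5 mm per rad: the jaws meet the punch at about 1.2 rad and grip it more and more firmly from there to the hard stop, which is where to turn it; let go, it stays and keeps its grip. It takes about 0.17 N m to turn, up to 0.5 N m near the hard stop.
- punch_mid (a point): Brass punch, loose, standing upright between the jaws: 12 mm diameter, 25 mm high, pointed upward, 80 g; this point is on its axis half-way up, z along the axis.
- chuck_jaw1: First of the three steel jaws on the face of the chuck; origin on the chuck's axis less the jaw's inward travel; its -x points to the axis.
- chuck_jaw2: Second jaw, 120 degrees from the first.
- chuck_jaw3: Third jaw.
- punch: The same brass punch; origin at the centre of its underside, z up its axis.
- knob_grip (a point): Centre of the depth stop's black lobed knob (lobes about 49 mm across, with a white index line on top; axis vertical): on the axis, at the height to grip it across from above, in any direction round the axis. The knob's top is 12 mm above this point, its wide part reaches 10 mm below it; a brass collar (20 mm diameter) is under it, and the top of the blue bracket (36 mm wide) is 24 mm below it. The knob turns in place: it does not rise or sink.
- stop_knob: The black lobed knob itself; origin on its axis at its underside, 19 mm below knob_grip.
- stop_screw (a joint): Turn of the depth stop's knob, rad: 0 = seated against a hard stop (the steel spindle under the bracket is then on its anvil), grows anticlockwise seen from above as it is backed off (the spindle rises 2.5 mm per rad); limit 3.0. Starts between 0.6 and 1.45. Running friction 0.08 N m; it stays where it is left.
- spanner: Bystander: chrome spanner, 23 x 126 x 8 mm; origin under its centre.
- hex_nut: Bystander: large steel hex nut lying flat, 30 x 34 x 14 mm; origin under its centre.
- cap_screw: Bystander: black cap screw lying down, 16 x 52 x 16 mm; origin under its centre.

How it is judged (in metres and radians):
On the way, in this order (a step that is already met when the one before it is completed fails the run):
1. the three jaws grip the punch and the sleeve has been let go (contact force between punch and chuck_jaw1 above 2 N and contact force between punch and chuck_jaw2 above 2 N and contact force between punch and chuck_jaw3 above 2 N and contact force between the fingers and anything else below 0.5 N), for 0.2 s.
2. the depth stop's knob is turned in until it seats (value of joint stop_screw below 0.06 rad), for 0.1 s.
At the end, for the whole second after the job is handed in: The fingers grip the knob (over 2 N), which stands still a quarter turn (1.35 to 1.79 rad) back from its seat; each of the three jaws presses on the punch with more than 2 N and the punch is upright within 7 degrees (value of joint stop_screw between 1.35 and 1.79 rad and velocity of joint stop_screw between -0.05 and 0.05 rad/s and contact force between the fingers and stop_knob above 2 N and contact force between punch and chuck_jaw1 above 2 N and contact force between punch and chuck_jaw2 above 2 N and contact force between punch and chuck_jaw3 above 2 N and angle between punch_mid's own z axis and vertical below 0.12 rad); the arm keeps its last pose, push and grip.
It fails at once if a bystander is moved by more than 20 mm (distance of any of spanner, hex_nut, cap_screw from where it was at the start of the episode above 0.02 m).
It fails at once if the punch leaves the chuck or falls over (angle between punch_mid's own z axis and vertical above 0.5 rad or distance of punch_mid from where it was at the start of the episode above 0.015 m).
It also fails if it takes over 56 s, if anything falls off the work surface, if the arm or the gripper's body presses on something with over 40 N, if the wrist force passes 120 N, or if a joint passes its speed limit or range.

ROBOT

A 6-joint arm with a two-finger parallel gripper is mounted at the origin on a cart in front of the work surface, level with it; the furniture and walls round the work are solid. World frame = base frame: x ahead of the robot, y to its left, z up, the work surface at z = 0. Lengths are in m, angles in degrees, forces in N, time in s.
With the tool pointing down it reaches from about 0.4 to 0.825 m from the base axis. Payload 7 kg.
Tool frame: the origin (TCP) lies on the mounting face of the last link; the fingertips stand 178 mm ahead of it and the grasp point (between the pads) lies 159 mm ahead of it; z points along the fingers, y is the direction in which the jaws open and shut (so a half turn about z gives the same grasp; the last joint's range is limited). The gripper opens to 88 mm and grips with 3 to 60 N. Pads are 19 mm wide; open, the fingers measure 130 mm over their backs; the gripper's body (78 mm by 193 mm) begins 47 mm behind the grasp point.
Start: joints at [86.121, 20.546, 0.682, 0, -70.136, -16.507], TCP at [0.235, 0.633, 0.405] pointing down, gripper open.
Joint ranges: [-176.03, 176.03], [-82.01, 121.73], [-58.28, 71.71], [-173.87, 95.51], [-174.79, -0.11], [-173.66, 173.66]. Speed limits (degrees/s): [136.94, 136.94, 172.46, 180, 180, 180].

INTERFACE

Orientations are given as [roll, pitch, yaw] about the fixed x, y, z axes, in that order (R = Rz(yaw) Ry(pitch) Rx(roll)).
In Python, from plant import r gives the robot as it stands. The module is installed in compiled form; this text tells all that it offers.
- The arm moves only by the tool carry_out, never from a script. Its argument "plan" is a list of rows, each a list of 3 entries, a list of its own where there are three numbers: the shift along the tool's x, y, z in m, then the turn, a rotation vector about the tool's x, y, z in degrees, then the closure in counts, from 0 (fully open) to 255 (shut). In form: [[[x, y, z], [ax, ay, az], hand], ...]. A call has 1 to 12 rows; each row shifts and turns the commanded pose from where the row before left it, along the tool's axes as they then stand; what a row does not reach is not made up. A row lasts 1/12 s, in which the tool goes at most 41.7 mm and 7.16 degrees, less where a joint would pass 70% of its speed; a pose out of reach is approached as far as the arm can. A call is refused whole if a number of a shift passes 0.0417 or a number of a turn 7.16, either way. A call with a gripper value outside its range is refused whole. The fingers move at their own pace and stop on an object; "grip_force" is the grip in N (left out, the last holds). Time passes only in rows, so rows that do not move let the fingers close. It gives the time, the measured TCP pose, the force and the opening at its end, in the units of the state.
- r.get_state(): the state, without advancing time (a new reading comes with each control period).
- r.capture(name): name is "side" or "top"; returns the picture (384x512x3 uint8, red, green, blue); there is no depth.
- r.get_calibration(name): a dict with "K" (3x3 intrinsics, pixels), "D" ([k1, k2, p1, p2, k3] as OpenCV has them; the pictures are not rectified), "rvec" (rotation vector, rad) and "tvec" (3), from world to camera coordinates, as OpenCV has them. Camera axes: x right, y down, z forward; pixel columns grow to the right and rows downward; lengths in m; the calibration is good to about 2 mm. A picture is of the moment at which its call begins. get_calibration takes no time and is no camera call.
- r.close_job(): hands the job in, once; it reports no verdict.
The state is a dict: "time_s": time; "joints": joint angles; "qd": joint speeds; "joint_torque": joint torques, N m; "tcp_pos": TCP position; "eef_rot": TCP orientation; "contact_force": force on the tool from outside, world axes, zero at the start; "moment": the same for the moment, N m; "gripper_width": finger opening in m.
Only numpy, scipy, OpenCV 4.12 (cv2) and the standard library are available. Lean on these libraries where they do the work, as an engineer would, in place of code of your own. Each camera call takes 0.05 s, during which the arm holds its last target. There are 200 camera calls.

## Working session

There is one attempt and no reset: what is moved stays moved. The work goes in short steps, Python scripts to look and compute and a tool call to move; the robot and the scene stay as the last step left them, time stands still between calls to the robot, and variables do not carry over. Pictures are saved under pics/ and viewed, about 8 in all and at most 12, crops included, and the job is handed in when it is done.

Besides the shell and the picture viewer there is one more tool, called after "Call:" as name(argument=value, ...) on one line, values as JSON. carry_out: Moves the arm, as the interface text tells. Its arguments: {"type":"object","properties":{"plan":{"type":"array","items":{"type":"array"}},"grip_force":{"type":"number"}},"required":["plan"]}

```bash
mkdir -p pics; python3 - <<'E'
from plant import r
import cv2,numpy as np
s=r.get_state();print({k:np.round(v,3).tolist() for k,v in s.items()})
for n in("top","side"):
    im=r.capture(n);cv2.imwrite(f"pics/{n}0.png",im[:,:,::-1])
    c=r.get_calibration(n);R=cv2.Rodrigues(np.array(c["rvec"]))[0];print(n,np.round(c["K"],1).tolist(),np.round(c["D"],3),"pos",np.round(-R.T@np.array(c["tvec"]).ravel(),3),np.round(R,2).tolist())
a=cv2.imread("pics/top0.png")
E
```

```text
{'time_s': 0.0, 'joints': [86.122, 20.594, 0.634, -0.02, -70.137, -16.509], 'qd': [0.061, -0.053, 0.021, -0.078, 0.017, 0.017], 'joint_torque': [0.001, -58.272, 29.306, 6.997, 0.007, -0.0], 'tcp_pos': [0.235, 0.633, 0.404], 'eef_rot': [179.901, -0.01, -20.394], 'contact_force': [0.24, -0.089, 0.257], 'moment': [-0.025, 0.005, 0.065], 'gripper_width': 0.088}
top [[426.2, 0.0, 248.0], [0.0, 426.2, 190.3], [0.0, 0.0, 1.0]] [-0.031  0.     0.     0.     0.   ] pos [0.491 0.001 0.956] [[-0.02, -1.0, 0.01], [-0.99, 0.02, -0.11], [0.11, -0.02, -0.99]]
side [[475.6, 0.0, 251.5], [0.0, 475.6, 187.5], [0.0, 0.0, 1.0]] [0.001 0.    0.    0.    0.   ] pos [0.263 0.531 0.69 ] [[-0.87, -0.5, 0.02], [-0.36, 0.6, -0.72], [0.35, -0.63, -0.7]]
```

View pics/top0.png

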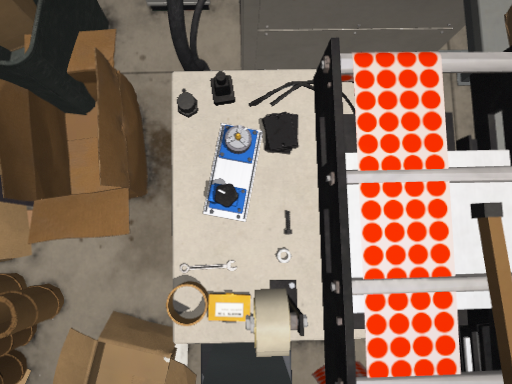

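View pics/side0.png

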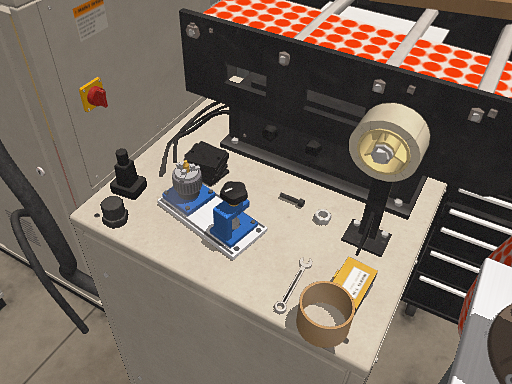

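The top view shows the chuck at about (237,138) and the knob at (226,194). In the side view they are at about (186,180) and (233,192). I'll zoom in on both.

```bash
python3 - <<'E'
import cv2,numpy as np
a=cv2.imread("pics/top0.png")[115:225,190:275];b=cv2.imread("pics/side0.png")[145:260,150:275]
a=cv2.resize(a,None,fx=5,fy=5,interpolation=cv2.INTER_CUBIC)
b=cv2.resize(b,None,fx=5,fy=5,interpolation=cv2.INTER_CUBIC)[:550,:]
b=cv2.resize(b,(370,327));b=cv2.copyMakeBorder(b,0,223,0,0,0)
cv2.imwrite("pics/z0.png",np.hstack([a,b])[:, :795])
b=cv2.imread("pics/side0.png")[145:260,150:275];cv2.imwrite("pics/z1.png",cv2.resize(b,None,fx=5,fy=5,interpolation=cv2.INTER_CUBIC))
E
```

```text
(no output)
```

View pics/z0.png

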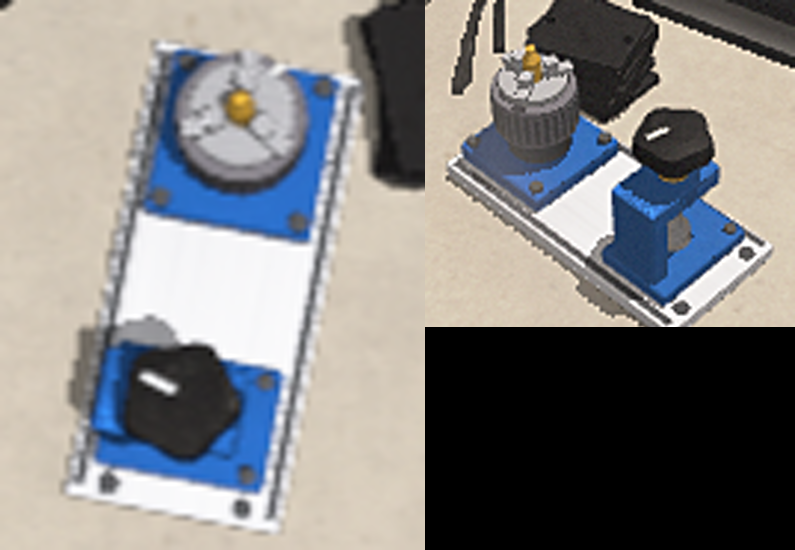

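View pics/z1.png

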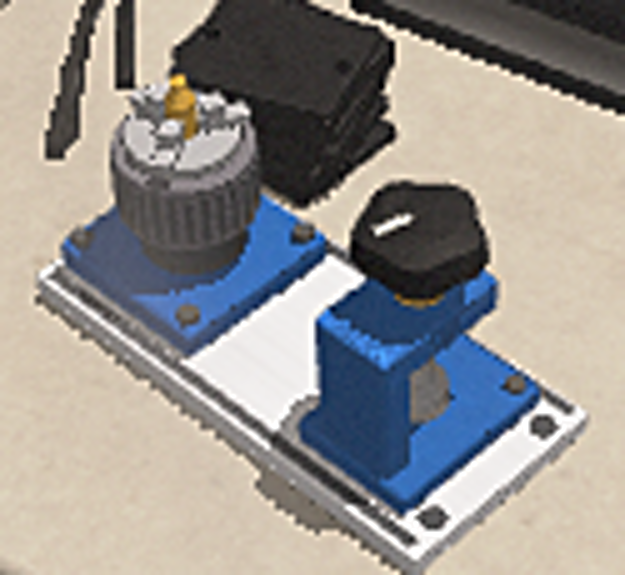

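The zooms give these crop pixels:
- **Top crop:** plate corners (158,42), (352,82), (277,530) and (68,490), and the punch tip at about (239,102).
- **Side crop:** punch tip at (178,78) and knob top centre at about (420,213).

```bash
cat >h.py <<'E'
import cv2,numpy as np
from plant import r
def ray(n,p):
    c=r.get_calibration(n);R=cv2.Rodrigues(np.array(c["rvec"],float))[0];o=-R.T@np.array(c["tvec"],float).ravel()
    u=cv2.undistortPoints(np.array([[p]],float),np.array(c["K"],float),np.array(c["D"],float))[0,0]
    return o,R.T@np.array([*u,1])
def plane(n,p,z):
    o,d=ray(n,p);return o+d*(z-o[2])/d[2]
def tri(pt,ps):
    (o1,d1),(o2,d2)=ray("top",pt),ray("side",ps)
    t=np.linalg.lstsq(np.c_[d1,-d2],o2-o1,rcond=None)[0];a,b=o1+t[0]*d1,o2+t[1]*d2
    return (a+b)/2,np.linalg.norm(a-b)
def proj(n,X):
    c=r.get_calibration(n);return cv2.projectPoints(np.array(X,float).reshape(-1,3),np.array(c["rvec"],float),np.array(c["tvec"],float),np.array(c["K"],float),np.array(c["D"],float))[0][:,0]
E
python3 - <<'E'
from h import *
np.set_printoptions(precision=4,suppress=True)
T=lambda x,y:(x/5+190-.4,y/5+115-.4); S=lambda x,y:(x/5+150-.4,y/5+145-.4)
c=np.array([plane("top",T(*p),.012) for p in[(158,42),(352,82),(277,530),(68,490)]])
print(c,np.linalg.norm(c-np.roll(c,-1,0),axis=1),c.mean(0))
cs=np.array([plane("side",S(*p),.012) for p in[(37,290),(588,412),(415,562)]]);print("side TL,BR,BL",cs)
u=(c[0]+c[1]-c[2]-c[3]);yaw=np.arctan2(u[1],u[0]);u=u/np.linalg.norm(u);print("yaw",np.degrees(yaw))
print("chuck axis",c.mean(0)+.062*u,"knob",c.mean(0)-.062*u)
print("tip",tri(T(239,102),S(178,78)))
print("knobtop",tri(T(181,400),S(420,213)))
print("knob lobe line ends top", plane("top",T(140,375),.08),plane("top",T(175,391),.08))
# height from side along the axis
for k in(1,-1):
  for z in(.04,.06,.08,.1,.12):
    X=c.mean(0)+k*.062*u;X[2]=z;p=proj("side",X)[0];q=proj("top",X)[0];print(k,z,(p-[149.6,144.6])*5,(q-[189.6,114.6])*5)
print("other", [plane("top",p,z) for p,z in[((222,85),.08),((187,102),.03),((265,135),.05),((275,132),.04),((318,135),.15),((287,220),.01)]])
E
```

```text
[[ 0.747   0.0425  0.012 ]
 [ 0.7267 -0.0449  0.012 ]
 [ 0.5251 -0.0063  0.012 ]
 [ 0.5449  0.0858  0.012 ]] [0.0898 0.2053 0.0942 0.2067] [0.6359 0.0193 0.012 ]
side TL,BR,BL [[ 0.7413  0.0507  0.012 ]
 [ 0.5236 -0.0051  0.012 ]
 [ 0.5427  0.0887  0.012 ]]
yaw -11.46513368476266
chuck axis [0.6967 0.0069 0.012 ] knob [0.5752 0.0316 0.012 ]
tip (array([0.6953, 0.0061, 0.11  ]), np.float64(0.000921025842481894))
knobtop (array([0.5737, 0.0315, 0.1218]), np.float64(0.0016526337381390817))
knob lobe line ends top [0.5878 0.0494 0.08  ] [0.5809 0.035  0.08  ]
1 0.04 [188.9068 213.65  ] [238.1575 135.6774]
1 0.06 [185.0123 176.4282] [237.6507 125.3851]
1 0.08 [180.998  138.0626] [237.1214 114.6356]
1 0.1 [176.8581  98.4997] [236.5681 103.3976]
1 0.12 [172.5868  57.6824] [235.9892  91.6372]
-1 0.04 [420.4399 372.0029] [186.9605 413.4179]
-1 0.06 [420.0227 334.8399] [185.3123 409.1032]
-1 0.08 [419.5918 296.4574] [183.5896 404.5933]
-1 0.1 [419.1465 256.7943] [181.7873 399.8748]
-1 0.12 [418.6859 215.7854] [179.8996 394.9327]
other [array([0.8113, 0.0365, 0.08  ]), array([0.7918, 0.1173, 0.03  ]), array([ 0.7081, -0.0537,  0.05  ]), array([ 0.7168, -0.0765,  0.04  ]), array([ 0.6821, -0.1503,  0.15  ]), array([ 0.5243, -0.0995,  0.01  ])]
```

Positions (m):

| Item | x | y | z |
|---|---|---|---|
| Chuck axis | 0.696 | 0.0065 | grip about 0.063 |
| Knob axis | 0.575 | 0.0315 | grip about 0.109 |

The plate yaw is -11.5°. I'll fly over at height and turn the sleeve in two bites, with the jaw line going from 125° to 65°. That keeps the gripper body clear of the knob and the tower.

Call:
carry_out(plan=[[[0.0296, 0.0194, 0], [0, 0, 0], 0], [[0.0296, 0.0194, 0], [0, 0, 0], 0], [[0.0296, 0.0194, 0], [0, 0, 0], 0], [[0.0296, 0.0194, 0], [0, 0, 0], 0], [[0.0296, 0.0194, 0], [0, 0, 0], 0], [[0.0296, 0.0194, 0], [0, 0, 0], 0], [[0.0296, 0.0194, 0], [0, 0, 0], 0], [[0.0296, 0.0194, 0], [0, 0, 0], 0], [[0.0296, 0.0194, 0], [0, 0, 0], 0], [[0.0296, 0.0194, 0], [0, 0, 0], 0], [[0.0296, 0.0194, 0], [0, 0, 0], 0], [[0.0296, 0.0194, 0], [0, 0, 0], 0]], grip_force=50)

```text
time_s: 1.1
tcp_pos: [0.4876, 0.2891, 0.4045]
eef_rot: [180.0, 0.0, -20.4]
contact_force: [-0.2, 0.2, 0.0]
gripper_width: 0.088
```

Call:
carry_out(plan=[[[0.0296, 0.0194, 0], [0, 0, 0], 0], [[0.0296, 0.0194, 0], [0, 0, 0], 0], [[0.0296, 0.0194, 0], [0, 0, 0], 0], [[0.0296, 0.0194, 0], [0, 0, 0], 0], [[0.0296, 0.0194, 0], [0, 0, 0], 0], [[0.0296, 0.0194, 0], [0, 0, 0], 0], [[0.0296, 0.0194, 0], [0, 0, 0], 0], [[0.0296, 0.0194, 0], [0, 0, 0], 0], [[0.0296, 0.0194, 0], [0, 0, 0], 0], [[0.0296, 0.0194, 0], [0, 0, 0], 0]])

```text
time_s: 1.93
tcp_pos: [0.6976, 0.0042, 0.4041]
eef_rot: [180.0, 0.0, -20.4]
contact_force: [1.5, 0.4, 0.5]
gripper_width: 0.0875
```

Call:
carry_out(plan=[[[0, 0, 0], [0, 0, 7], 58], [[0, 0, 0], [0, 0, 7], 58], [[0, 0, 0], [0, 0, 7], 58], [[0, 0, 0], [0, 0, 7], 58], [[0, 0, 0], [0, 0, 7], 58], [[0, 0, 0], [0, 0, 7], 58], [[0, 0, 0], [0, 0, 7], 58], [[0, 0, 0], [0, 0, 7], 58], [[0, 0, 0], [0, 0, 7], 58]])

```text
time_s: 2.68
tcp_pos: [0.6968, 0.0058, 0.404]
eef_rot: [179.9, 0.0, -83.7]
contact_force: [0.0, 0.4, -0.8]
gripper_width: 0.0678
```

Call:
carry_out(plan=[[[0, 0, 0], [0, 0, 7], 58], [[0, 0, 0], [0, 0, 7], 58], [[0, 0, 0], [0, 0, 7], 58], [[0, 0, 0], [0, 0, 7], 58], [[0, 0, 0], [0, 0, 7], 58], [[0, 0, 0], [0, 0, 7], 58], [[0, 0, 0], [0, 0, 7], 58], [[0, 0, 0], [0, 0, 7], 58], [[0, 0, 0], [0, 0, 5.6], 58], [[0, 0, 0], [0, 0, 0], 58], [[0, 0, 0], [0, 0, 0], 58]])

```text
time_s: 3.6
tcp_pos: [0.6968, 0.0058, 0.4042]
eef_rot: [180.0, -0.0, -144.8]
contact_force: [0.4, 0.5, 1.2]
gripper_width: 0.068
```

Call:
carry_out(plan=[[[0, 0, 0.025], [0, 0, 0], 58], [[0, 0, 0.025], [0, 0, 0], 58], [[0, 0, 0.025], [0, 0, 0], 58], [[0, 0, 0.025], [0, 0, 0], 58], [[0, 0, 0.018], [0, 0, 0], 58], [[0, 0, 0], [0, 0, 0], 58]])

```text
time_s: 4.1
tcp_pos: [0.6954, 0.0056, 0.2817]
eef_rot: [179.8, -0.4, -144.8]
contact_force: [-0.9, -0.3, 0.1]
gripper_width: 0.0677
```

```bash
python3 - <<'E'
from h import *
a=r.capture("top")[90:230,170:300,::-1];b=r.capture("side")[115:255,130:260,::-1]
cv2.imwrite("pics/a1.png",cv2.resize(np.hstack([a,b]),None,fx=3,fy=3,interpolation=cv2.INTER_CUBIC))
E
```

```text
(no output)
```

View pics/a1.png

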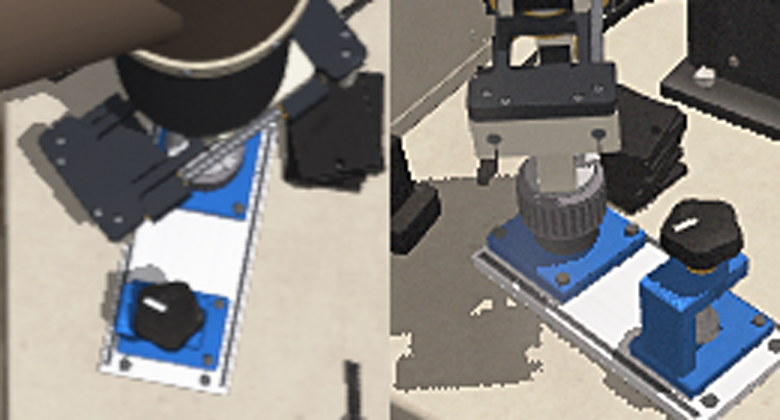

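The fingers straddle the chuck centrally, and the near finger sits at about (560,175), in front of the sleeve. The box and the knob are clear, so I'll descend and grip.

Call:
carry_out(plan=[[[0, 0, 0.016], [0, 0, 0], 58], [[0, 0, 0.016], [0, 0, 0], 58], [[0, 0, 0.014], [0, 0, 0], 58], [[0, 0, 0], [0, 0, 0], 58], [[0, 0, 0], [0, 0, 0], 58]])

```text
time_s: 4.62
tcp_pos: [0.6973, 0.0058, 0.2419]
eef_rot: [-180.0, 0.0, -144.9]
contact_force: [0.3, 0.2, 0.1]
gripper_width: 0.0678
```

Call:
carry_out(plan=[[[0, 0, 0], [0, 0, 0], 120], [[0, 0, 0], [0, 0, 0], 120], [[0, 0, 0], [0, 0, 0], 120], [[0, 0, 0], [0, 0, 0], 120], [[0, 0, 0], [0, 0, 0], 120], [[0, 0, 0], [0, 0, 0], 120]])

```text
time_s: 5.12
tcp_pos: [0.6971, 0.0064, 0.2425]
eef_rot: [-180.0, 0.1, -145.0]
contact_force: [-2.5, 4.0, 5.3]
gripper_width: 0.0551
```

```bash
python3 - <<'E'
from h import *
s=r.get_state();print([np.round(s[k],3) for k in("joints","tcp_pos","contact_force","moment","gripper_width")])
E
```

```text
[array([ 1.6488e+01,  2.9814e+01, -7.0780e+00, -2.3000e-02, -5.2979e+01,
       -7.1431e+01]), array([0.697, 0.006, 0.242]), array([-2.533,  4.03 ,  5.29 ]), array([ 1.599,  0.989, -0.099]), np.float64(0.055)]
```

It stands 10 mm higher than intended, so I'll open, go 9 mm lower and grip again.

Call:
carry_out(plan=[[[0, 0, 0], [0, 0, 0], 58], [[0, 0, 0], [0, 0, 0], 58], [[0, 0, 0], [0, 0, 0], 58], [[0, 0, 0.005], [0, 0, 0], 58], [[0, 0, 0.004], [0, 0, 0], 58], [[0, 0, 0], [0, 0, 0], 58], [[0, 0, 0], [0, 0, 0], 120], [[0, 0, 0], [0, 0, 0], 120], [[0, 0, 0], [0, 0, 0], 120], [[0, 0, 0], [0, 0, 0], 120], [[0, 0, 0], [0, 0, 0], 120]])

```text
time_s: 6.03
tcp_pos: [0.6968, 0.006, 0.2316]
eef_rot: [180.0, -0.0, -145.0]
contact_force: [-0.9, 1.4, -1.4]
gripper_width: 0.0554
```

Call:
carry_out(plan=[[[0, 0, 0], [0, 0, 6], 120], [[0, 0, 0], [0, 0, 6], 120], [[0, 0, 0], [0, 0, 6], 120], [[0, 0, 0], [0, 0, 6], 120], [[0, 0, 0], [0, 0, 6], 120], [[0, 0, 0], [0, 0, 6], 120], [[0, 0, 0], [0, 0, 6], 120], [[0, 0, 0], [0, 0, 6], 120], [[0, 0, 0], [0, 0, 6], 120], [[0, 0, 0], [0, 0, 6], 120], [[0, 0, 0], [0, 0, 0], 120]])

```text
time_s: 6.95
tcp_pos: [0.6967, 0.0065, 0.2315]
eef_rot: [180.0, -0.0, 154.8]
contact_force: [-0.8, 4.9, -0.8]
gripper_width: 0.0553
```

```bash
python3 - <<'E'
from h import *
s=r.get_state();print([np.round(s[k],3) for k in("joints","tcp_pos","contact_force","moment","gripper_width")])
E
```

```text
[array([ 1.64980e+01,  3.04540e+01, -7.60100e+00, -5.50000e-02,
       -5.19430e+01, -1.31701e+02]), array([0.697, 0.006, 0.232]), array([-0.761,  4.877, -0.782]), array([ 1.79 ,  0.418, -0.083]), np.float64(0.055)]
```

Call:
carry_out(plan=[[[0, 0, 0], [0, 0, 0], 58], [[0, 0, 0], [0, 0, 0], 58], [[0, 0, 0], [0, 0, 0], 58], [[0, 0, 0], [0, 0, -7], 58], [[0, 0, 0], [0, 0, -7], 58], [[0, 0, 0], [0, 0, -7], 58], [[0, 0, 0], [0, 0, -7], 58], [[0, 0, 0], [0, 0, -7], 58], [[0, 0, 0], [0, 0, -7], 58], [[0, 0, 0], [0, 0, -7], 58], [[0, 0, 0], [0, 0, -7], 58], [[0, 0, 0], [0, 0, -4], 58]])

```text
time_s: 7.95
tcp_pos: [0.6971, 0.0053, 0.2319]
eef_rot: [-180.0, 0.0, -144.5]
contact_force: [0.1, 0.0, 0.0]
gripper_width: 0.0682
```

Call:
carry_out(plan=[[[0, 0, 0], [0, 0, 0], 58], [[0, 0, 0], [0, 0, 0], 120], [[0, 0, 0], [0, 0, 0], 120], [[0, 0, 0], [0, 0, 0], 120], [[0, 0, 0], [0, 0, 0], 120], [[0, 0, 0], [0, 0, 0], 120]], grip_force=58)

```text
time_s: 8.45
tcp_pos: [0.6967, 0.0059, 0.2317]
eef_rot: [180.0, -0.0, -145.0]
contact_force: [-1.3, 1.3, 2.2]
gripper_width: 0.0552
```

Call:
carry_out(plan=[[[0, 0, 0], [0, 0, 5], 120], [[0, 0, 0], [0, 0, 5], 120], [[0, 0, 0], [0, 0, 5], 120], [[0, 0, 0], [0, 0, 5], 120]])

```text
time_s: 8.78
tcp_pos: [0.6971, 0.0065, 0.2321]
eef_rot: [-180.0, 0.0, -165.0]
contact_force: [-1.1, 2.9, 2.6]
gripper_width: 0.0556
```

```bash
cat >st.py <<'E'
from h import *
s=r.get_state();print([np.round(s[k],3) for k in("joints","eef_rot","tcp_pos","contact_force","moment","joint_torque","gripper_width")])
E
python3 st.py
```

```text
[array([ 1.6516e+01,  3.0438e+01, -7.5900e+00,  5.5000e-02, -5.1953e+01,
       -9.1549e+01]), array([-1.79957e+02,  2.10000e-02, -1.64999e+02]), array([0.697, 0.006, 0.232]), array([-1.076,  2.931,  2.563]), array([1.096, 1.199, 2.12 ]), array([-4.2890e+00, -6.4847e+01,  2.3654e+01,  5.2050e+00,  4.6000e-02,
       -3.6100e-01]), np.float64(0.056)]
```

Call:
carry_out(plan=[[[0, 0, 0], [0, 0, 4], 120], [[0, 0, 0], [0, 0, 4], 120], [[0, 0, 0], [0, 0, 0], 120]])

```text
time_s: 9.03
tcp_pos: [0.6972, 0.0064, 0.2323]
eef_rot: [-180.0, 0.1, -173.0]
contact_force: [-1.7, 2.8, 5.2]
gripper_width: 0.0553
```

```bash
python3 st.py; sleep .1;python3 - <<'E'
from h import *
for i in range(3):
    r.capture("side");s=r.get_state();print(np.round(s["moment"],2),s["joint_torque"][5],s["joints"][5])
E
```

```text
[array([ 1.6511e+01,  3.0425e+01, -7.5740e+00,  5.5000e-02, -5.1956e+01,
       -9.9525e+01]), array([-1.79965e+02,  5.10000e-02, -1.72981e+02]), array([0.697, 0.006, 0.232]), array([-1.682,  2.767,  5.151]), array([1.085, 0.605, 1.317]), array([ -3.757, -63.391,  23.555,   5.355,   0.315,  -2.658]), np.float64(0.055)]
[1.23 0.59 1.17] -1.8154089152812958 -99.3284152632668
[1.36 0.67 1.12] -1.2333744764328003 -99.28502395425853
[1.4  0.65 1.11] -1.1332392320036888 -99.28156816868362
```

Call:
carry_out(plan=[[[0, 0, 0], [0, 0, 4], 120], [[0, 0, 0], [0, 0, 4], 120], [[0, 0, 0], [0, 0, 0], 120], [[0, 0, 0], [0, 0, 0], 120]])

```text
time_s: 9.52
tcp_pos: [0.6973, 0.0063, 0.2325]
eef_rot: [180.0, 0.1, 179.2]
contact_force: [-1.4, 4.8, 6.6]
gripper_width: 0.055
```

```bash
python3 st.py
```

```text
[array([ 1.64850e+01,  3.04170e+01, -7.55100e+00,  1.80000e-02,
       -5.19380e+01, -1.07291e+02]), array([1.79986e+02, 9.30000e-02, 1.79205e+02]), array([0.697, 0.006, 0.232]), array([-1.397,  4.782,  6.579]), array([1.481, 0.526, 1.201]), array([ -4.091, -62.378,  22.765,   5.491,   0.158,  -1.387]), np.float64(0.055)]
```

The torque is saturating at 1.2 N m, well above the 0.5 N m needed to turn the sleeve, and 96° has been commanded in total. The sleeve is therefore at its stop and the pads are slipping, so I'll release, lift and turn for the knob.

Call:
carry_out(plan=[[[0, 0, 0], [0, 0, -2], 120], [[0, 0, 0], [0, 0, 0], 58], [[0, 0, 0], [0, 0, 0], 58], [[0, 0, 0], [0, 0, 0], 58], [[0, 0, 0], [0, 0, 0], 58], [[0, 0, -0.01], [0, 0, 0], 58], [[0, 0, -0.02], [0, 0, 0], 58], [[0, 0, -0.03], [0, 0, 0], 58], [[0, 0, -0.03], [0, 0, 0], 58], [[0, 0, -0.03], [0, 0, 0], 58], [[0, 0, 0], [0, 0, 0], 58]])

```text
time_s: 10.43
tcp_pos: [0.6984, 0.0056, 0.36]
eef_rot: [180.0, 0.6, -178.9]
contact_force: [1.5, -0.6, 1.5]
gripper_width: 0.0677
```

Call:
carry_out(plan=[[[0, 0, 0], [0, 0, -7], 58], [[0, 0, 0], [0, 0, -7], 58], [[0, 0, 0], [0, 0, -7], 58], [[0, 0, 0], [0, 0, -7], 58], [[0, 0, 0], [0, 0, -7], 58], [[0, 0, 0], [0, 0, -7], 58], [[0, 0, 0], [0, 0, -7], 58], [[0, 0, 0], [0, 0, -7], 58], [[0, 0, 0], [0, 0, -7], 58], [[0, 0, 0], [0, 0, -7], 58], [[0, 0, 0], [0, 0, -7], 58], [[0, 0, 0], [0, 0, -7], 58]])

```text
time_s: 11.43
tcp_pos: [0.6968, 0.0056, 0.3522]
eef_rot: [-180.0, 0.0, -94.7]
contact_force: [-0.1, 0.5, -0.4]
gripper_width: 0.0674
```

Call:
carry_out(plan=[[[-0.004, 0.03, 0], [0, 0, 0], 58], [[-0.004, 0.03, 0], [0, 0, 0], 58], [[-0.004, 0.03, 0], [0, 0, 0], 58], [[-0.004, 0.03, 0], [0, 0, 0], 58], [[0, 0, 0], [0, 0, 0], 58], [[0, 0, 0], [0, 0, 0], 58]])

```text
time_s: 11.93
tcp_pos: [0.5776, 0.0323, 0.353]
eef_rot: [-179.9, 0.0, -94.9]
contact_force: [0.2, -0.0, 0.9]
gripper_width: 0.0678
```

```bash
python3 st.py; python3 - <<'E'
from h import *
a=r.capture("top")[90:230,170:300,::-1];b=r.capture("side")[115:255,130:260,::-1]
cv2.imwrite("pics/a2.png",cv2.resize(np.hstack([a,b]),None,fx=3,fy=3,interpolation=cv2.INTER_CUBIC))
E
```

```text
[array([ 2.2564e+01,  1.3749e+01, -1.6023e+01,  6.0000e-03, -6.0130e+01,
       -2.7490e+01]), array([-1.79911e+02,  4.00000e-02, -9.49230e+01]), array([0.578, 0.032, 0.353]), array([ 0.178, -0.011,  0.902]), array([ 0.103, -0.141, -0.028]), array([  0.352, -47.596,  25.512,   6.082,  -0.12 ,  -0.134]), np.float64(0.068)]
```

View pics/a2.png

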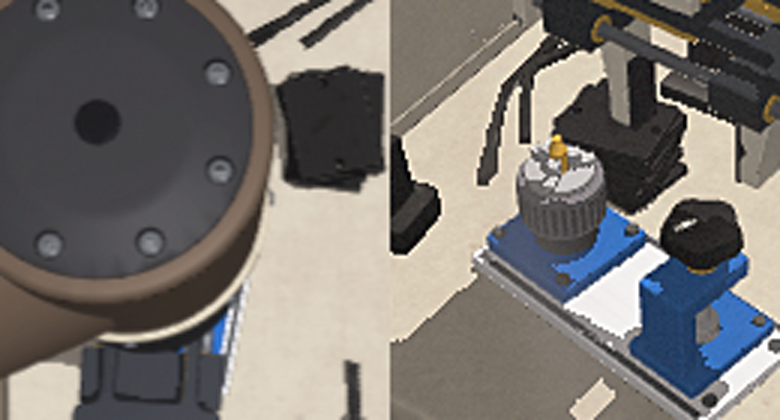

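The side view shows the jaws closed on the upright punch at about (558,150). The knob is untouched, with its index line at about (684,226). I'll go down on the knob.

Call:
carry_out(plan=[[[0, 0.003, 0.02], [0, 0, 0], 58], [[0, 0, 0.02], [0, 0, 0], 58], [[0, 0, 0.016], [0, 0, 0], 58], [[0, 0, 0.013], [0, 0, 0], 58], [[0, 0, 0.01], [0, 0, 0], 58], [[0, 0, 0], [0, 0, 0], 58], [[0, 0, 0], [0, 0, 0], 58]])

```text
time_s: 12.62
tcp_pos: [0.5763, 0.0323, 0.2723]
eef_rot: [179.9, -0.0, -95.0]
contact_force: [0.1, 0.3, 1.3]
gripper_width: 0.0675
```

Call:
carry_out(plan=[[[0, 0, 0], [0, 0, 0], 160], [[0, 0, 0], [0, 0, 0], 160], [[0, 0, 0], [0, 0, 0], 160], [[0, 0, 0], [0, 0, 0], 160], [[0, 0, 0], [0, 0, 0], 160], [[0, 0, 0], [0, 0, 0], 160], [[0, 0, 0], [0, 0, 0], 160]], grip_force=25)

```text
time_s: 13.2
tcp_pos: [0.5745, 0.0324, 0.2731]
eef_rot: [179.9, -0.0, -95.0]
contact_force: [-7.4, 2.1, 5.3]
gripper_width: 0.0439
```

```bash
python3 st.py
```

```text
[array([ 22.678,  18.151, -21.732,  -0.061, -50.253, -27.637]), array([ 1.79857e+02, -2.20000e-02, -9.49980e+01]), array([0.574, 0.032, 0.273]), array([-7.432,  2.122,  5.261]), array([ 0.851,  2.826, -0.031]), array([-1.3580e+00, -4.6848e+01,  2.5531e+01,  6.7790e+00,  2.3310e+00,
        6.0000e-03]), np.float64(0.044)]
```

Call:
carry_out(plan=[[[0, 0, 0], [0, 0, 5], 160], [[0, 0, 0], [0, 0, 5], 160], [[0, 0, 0], [0, 0, 5], 160], [[0, 0, 0], [0, 0, 5], 160], [[0, 0, 0], [0, 0, 5], 160], [[0, 0, 0], [0, 0, 5], 160], [[0, 0, 0], [0, 0, 0], 160]])

```text
time_s: 13.78
tcp_pos: [0.5747, 0.033, 0.2731]
eef_rot: [179.9, -0.0, -125.3]
contact_force: [-6.8, 6.1, 6.9]
gripper_width: 0.0445
```

```bash
python3 st.py
```

```text
[array([ 22.72 ,  18.152, -21.702,  -0.122, -50.207, -57.952]), array([ 1.79888e+02, -2.00000e-03, -1.25311e+02]), array([0.575, 0.033, 0.273]), array([-6.786,  6.061,  6.914]), array([ 2.341,  2.694, -0.127]), array([ -3.408, -46.807,  24.709,   7.868,   1.731,  -1.424]), np.float64(0.044)]
```

Call:
carry_out(plan=[[[0, 0, 0], [0, 0, 4], 160], [[0, 0, 0], [0, 0, 4], 160], [[0, 0, 0], [0, 0, 4], 160], [[0, 0, 0], [0, 0, 0], 160], [[0, 0, 0], [0, 0, 0], 160]])

```text
time_s: 14.2
tcp_pos: [0.5748, 0.0332, 0.2731]
eef_rot: [179.9, 0.0, -137.0]
contact_force: [-5.4, 6.9, 6.1]
gripper_width: 0.0441
```

```bash
python3 st.py
```

```text
[array([ 22.729,  18.155, -21.69 ,  -0.138, -50.18 , -69.666]), array([ 1.79892e+02,  1.30000e-02, -1.37025e+02]), array([0.575, 0.033, 0.273]), array([-5.42 ,  6.942,  6.068]), array([ 2.879,  2.574, -0.02 ]), array([ -4.019, -47.037,  24.298,   8.119,   1.316,  -0.168]), np.float64(0.044)]
```

Call:
carry_out(plan=[[[0, 0, 0], [0, 0, 4], 160], [[0, 0, 0], [0, 0, 4], 160], [[0, 0, 0], [0, 0, 4], 160], [[0, 0, 0], [0, 0, 0], 160], [[0, 0, 0], [0, 0, 0], 160]])

```text
time_s: 14.62
tcp_pos: [0.575, 0.0335, 0.2732]
eef_rot: [179.9, 0.0, -149.0]
contact_force: [-4.9, 7.7, 4.7]
gripper_width: 0.044
```

```bash
python3 st.py
```

```text
[array([ 22.738,  18.161, -21.672,  -0.148, -50.146, -81.668]), array([ 1.79891e+02,  3.80000e-02, -1.49024e+02]), array([0.575, 0.033, 0.273]), array([-4.867,  7.655,  4.741]), array([ 3.171,  2.204, -0.067]), array([ -4.408, -47.342,  23.891,   8.254,   0.87 ,  -0.166]), np.float64(0.044)]
```

Call:
carry_out(plan=[[[0, 0, 0], [0, 0, 4], 160], [[0, 0, 0], [0, 0, 4], 160], [[0, 0, 0], [0, 0, 0], 160], [[0, 0, 0], [0, 0, 0], 160]])

```text
time_s: 14.95
tcp_pos: [0.5752, 0.0335, 0.2732]
eef_rot: [179.9, 0.1, -157.0]
contact_force: [-5.6, 8.0, 4.2]
gripper_width: 0.0445
```

```bash
python3 st.py
```

```text
[array([ 22.74 ,  18.162, -21.664,  -0.15 , -50.122, -89.667]), array([ 1.79885e+02,  5.20000e-02, -1.57023e+02]), array([0.575, 0.034, 0.273]), array([-5.574,  7.983,  4.245]), array([ 3.326,  1.868, -0.095]), array([ -4.545, -47.6  ,  23.624,   8.273,   0.553,  -0.163]), np.float64(0.045)]
```

Call:
carry_out(plan=[[[0, 0, 0], [0, 0, 4], 160], [[0, 0, 0], [0, 0, 4], 160], [[0, 0, 0], [0, 0, 0], 160], [[0, 0, 0], [0, 0, 0], 160]])

```text
time_s: 15.28
tcp_pos: [0.5754, 0.0336, 0.2732]
eef_rot: [179.9, 0.1, -165.0]
contact_force: [-4.9, 7.4, 3.4]
gripper_width: 0.044
```

```bash
python3 st.py
```

```text
[array([ 22.739,  18.17 , -21.653,  -0.146, -50.097, -97.668]), array([ 1.79878e+02,  6.40000e-02, -1.65022e+02]), array([0.575, 0.034, 0.273]), array([-4.861,  7.351,  3.372]), array([ 3.365,  1.57 , -0.045]), array([ -4.584, -47.897,  23.365,   8.236,   0.228,  -0.161]), np.float64(0.044)]
```

Call:
carry_out(plan=[[[0, 0, 0], [0, 0, 4], 160], [[0, 0, 0], [0, 0, 4], 160], [[0, 0, 0], [0, 0, 0], 160], [[0, 0, 0], [0, 0, 0], 160]])

```text
time_s: 15.62
tcp_pos: [0.5755, 0.0335, 0.2732]
eef_rot: [179.9, 0.1, -173.0]
contact_force: [-3.1, 7.0, 1.3]
gripper_width: 0.0437
```

```bash
python3 st.py
```

```text
[array([ 2.27350e+01,  1.81800e+01, -2.16540e+01, -9.50000e-02,
       -5.00890e+01, -1.05629e+02]), array([ 1.79909e+02,  5.40000e-02, -1.72955e+02]), array([0.576, 0.033, 0.273]), array([-3.084,  6.951,  1.273]), array([2.646, 1.091, 0.361]), array([ -4.28 , -48.412,  23.379,   7.4  ,   0.069,  -0.555]), np.float64(0.044)]
```

Call:
carry_out(plan=[[[0, 0, 0], [0, 0, 3], 160], [[0, 0, 0], [0, 0, 3], 160], [[0, 0, 0], [0, 0, 0], 160], [[0, 0, 0], [0, 0, 0], 160]])

```text
time_s: 15.95
tcp_pos: [0.5757, 0.0331, 0.2732]
eef_rot: [179.9, 0.0, -178.9]
contact_force: [-3.1, 5.3, 2.4]
gripper_width: 0.044
```

```bash
python3 st.py
```

```text
[array([ 2.27050e+01,  1.81900e+01, -2.16570e+01, -4.80000e-02,
       -5.00860e+01, -1.11538e+02]), array([ 1.79941e+02,  4.80000e-02, -1.78865e+02]), array([0.576, 0.033, 0.273]), array([-3.099,  5.35 ,  2.417]), array([2.035, 0.913, 0.356]), array([ -3.5  , -48.02 ,  23.139,   6.817,   0.109,  -0.556]), np.float64(0.044)]
```

The moment jumped from about 0 to 0.36 N m and then held as the tool turned further. That means the knob is seated and the pads are slipping, so I'll back it off 91°.

Call:
carry_out(plan=[[[0, 0, 0], [0, 0, -5], 160], [[0, 0, 0], [0, 0, -5], 160], [[0, 0, 0], [0, 0, -5], 160], [[0, 0, 0], [0, 0, -5], 160], [[0, 0, 0], [0, 0, -5], 160], [[0, 0, 0], [0, 0, -5], 160], [[0, 0, 0], [0, 0, -5], 160], [[0, 0, 0], [0, 0, -5], 160], [[0, 0, 0], [0, 0, -5], 160]])

```text
time_s: 16.7
tcp_pos: [0.5752, 0.0328, 0.2732]
eef_rot: [179.9, 0.0, -133.7]
contact_force: [-5.5, 4.5, 4.9]
gripper_width: 0.0442
```

Call:
carry_out(plan=[[[0, 0, 0], [0, 0, -5], 160], [[0, 0, 0], [0, 0, -5], 160], [[0, 0, 0], [0, 0, -5], 160], [[0, 0, 0], [0, 0, -5], 160], [[0, 0, 0], [0, 0, -5], 160], [[0, 0, 0], [0, 0, -5], 160], [[0, 0, 0], [0, 0, -5], 160], [[0, 0, 0], [0, 0, -5], 160], [[0, 0, 0], [0, 0, -4], 160], [[0, 0, 0], [0, 0, -2], 160], [[0, 0, 0], [0, 0, 0], 160], [[0, 0, 0], [0, 0, 0], 160]])

```text
time_s: 17.7
tcp_pos: [0.5751, 0.0322, 0.2732]
eef_rot: [179.9, -0.0, -87.9]
contact_force: [-5.3, 1.2, 6.4]
gripper_width: 0.0442
```

Call:
carry_out(plan=[[[0, 0, 0], [0, 0, 0], 160], [[0, 0, 0], [0, 0, 0], 160], [[0, 0, 0], [0, 0, 0], 160], [[0, 0, 0], [0, 0, 0], 160], [[0, 0, 0], [0, 0, 0], 160], [[0, 0, 0], [0, 0, 0], 160]])

```text
time_s: 18.2
tcp_pos: [0.5751, 0.0322, 0.2731]
eef_rot: [179.9, -0.0, -87.9]
contact_force: [-5.3, 0.3, 5.2]
gripper_width: 0.044
```

```bash
python3 st.py; python3 - <<'E'
from h import *
b=r.capture("side")[125:255,140:280,::-1]
cv2.imwrite("pics/a3.png",cv2.resize(b,None,fx=4.5,fy=4.5,interpolation=cv2.INTER_CUBIC))
E
```

```text
[array([ 2.2649e+01,  1.8172e+01, -2.1711e+01, -1.6000e-02, -5.0187e+01,
       -2.0536e+01]), array([ 1.79931e+02, -1.30000e-02, -8.78980e+01]), array([0.575, 0.032, 0.273]), array([-5.335,  0.295,  5.199]), array([0.455, 1.774, 0.059]), array([ -0.935, -47.032,  24.716,   6.185,   1.532,  -0.081]), np.float64(0.044)]
```

View pics/a3.png

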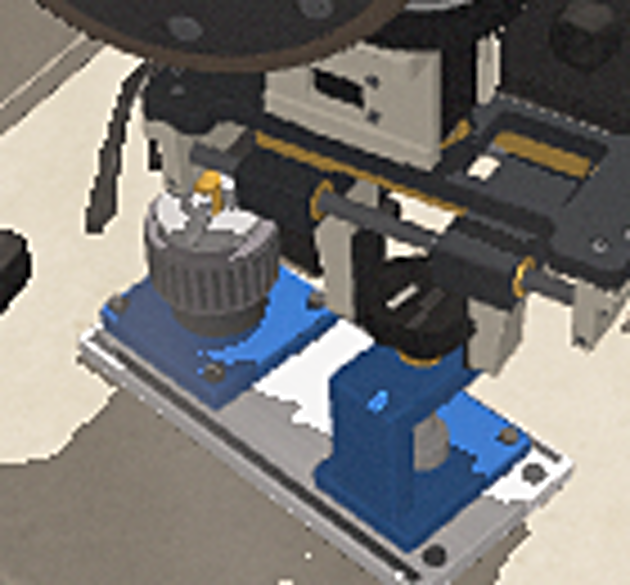

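The fingers hold the knob at about (420,300), with its index line running roughly from (388,305) to (415,287). The punch is upright in closed jaws. I'll compare the index angle with its start value by masking.

```bash
python3 - <<'E'
from h import *
def idx(im,box):
    x0,y0,x1,y1=box;g=cv2.cvtColor(im[y0:y1,x0:x1],cv2.COLOR_BGR2GRAY)
    n,l,s,c=cv2.connectedComponentsWithStats((g>120).astype(np.uint8))
    for i in range(1,n):
        if 5<s[i,4]<60:
            ys,xs=np.nonzero(l==i);P=np.array([plane("side",(x+x0,y+y0),.121)[:2] for x,y in zip(xs,ys)])
            w,v=np.linalg.eigh(np.cov(P.T));d=v[:,1];m=P.mean(0);print(s[i],np.round(m,4),"line",np.degrees(np.arctan2(d[1],d[0]))%180,"radial",np.degrees(np.arctan2(m[1]-.0315,m[0]-.574)))
idx(cv2.imread("pics/side0.png"),(221,183,240,198))
im=r.capture("side")[:,:,::-1].copy();idx(im,(221,184,240,198))
print(r.get_state()["time_s"])
E
```

```text
[ 0  0  4  6 14] [0.5955 0.0362] line 108.61547000621066 radial 12.280754360005076
[ 4  5  8  4 15] [0.5801 0.0401] line 62.553861852964836 radial 54.624524775585094
[ 5  4  7  5 11] [0.5775 0.0414] line 79.79773457626749 radial 70.68113545375296
18.3
```

```bash
python3 - <<'E'
from plant import r
print(r.get_state()["qd"]); print(r.close_job())
E
```

```text
[ 0.08625957  0.10959689  0.05102467 -0.05059624  0.04004487  0.026591  ]
the job is handed in; nothing more can be done
None
```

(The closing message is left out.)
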